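# Lever up the card press and pad its foot

### The job

Lift the front of the heavy blue card press with the pry bar: lay the bar over the yellow fulcrum block with its flat tip well under the press's front edge and gently press the red handle down until the base comes up against its stop; it stays up by itself. Then slide the orange pad flat under the raised right front foot (the one farther from the robot) until its fence meets the foot, and let go; the bar may stay where it is. Lift only with the bar, do not strain the press against its stop or shove the pad hard, keep the gripper off the press and leave the other things on the table alone.

Things in the scene. Friction and masses are not known exactly. Their poses are not given: they have to be found in the camera images.
- press_bed: Heavy blue card press, rear bracket fixed, 325 high. Origin on the table under its middle; -y points out of the front edge, x along that edge. Tilting base 260 (x) by 225 (y) by 28 thick; at rest its underside is 40 above the table, its front edge at y = -120 mm. Columns and head stand over y above -45 mm. Left front foot (24 mm diameter) at x = -105, y = -90 mm
- press (a joint): Tilt of the base about its rear hinge (y = +125, z = 40 mm in press_bed): 0 resting, 0.06 rad against its upper stop, front edge then 15 mm higher. About 5 kg; a stiff friction stay holds it where it is left. Raising takes 30 to 50 N at the front edge, 6 to 18 N down on the bar's handle end; against the stop the force climbs steeply
- pry_edge (a point): Middle of the stretch of the front edge where the bar goes in (press_bed x = -30, y = -120, z = 40 mm): the lower edge of the resting base; does not move with the tilt
- foot (a point): Centre of the underside of the right front foot, a black cylinder 30 mm in diameter and 40 high under the base at press_bed x = +70, y = -90 mm, 30 mm behind the front edge; at rest on the table, about 13 mm above it when the base is at its stop
- fulcrum: Loose yellow steel fulcrum block in front of the pry edge, 0.7 kg, 56 (x) by 40 (y) mm. A steel ridge of 8 mm radius along its x carries the bar, top 40 above the table, between two cheeks 24 mm apart that rise to 50. The bar crosses along the block's y; +y points to the press. Origin: centre of the underside
- bar: Loose dark steel pry bar, 0.5 kg, 300 long (x), 16 wide, 16 high; from x = +100 to +150 a bright flat tip only 7 mm thick, its underside flush with the bar's. Red handle x = -147 to -77. Origin: middle of the length, on the underside; centre of mass at x = -12 mm. Starts lying on the table
- bar_tip (a point): Top of the very end of the bar's tip (bar x = +150, y = 0, z = 7 mm)
- pad: Loose orange foot pad, 0.22 kg: plate 120 (x) by 60 (y) by 8 thick. A fence 14 mm high across the plate, front face at x = +20, meets the foot when home (foot centre at x = +35). Black grip block 20 (x) by 18 (y) at x = -60 to -40, top 48 above the table. Origin: centre of the underside. +x end goes in first, along press_bed's +y, flat on the table
- pawn_red: Loose red game pawn, 24 mm diameter, 38 high; origin at the centre of its underside; leave it alone
- pawn_green: Loose green game pawn, 24 mm diameter, 38 high; origin at the centre of its underside; leave it alone
- pawn_yellow: Loose yellow game pawn, 24 mm diameter, 38 high; origin at the centre of its underside; leave it alone
- die: Loose white die, 20 mm; origin at the centre of its underside; leave it alone
- deck_box: Loose blue card box, 66 x 92 x 30 mm high; origin at the centre of its underside; leave it alone
- mug: Loose blue mug, 76 mm diameter, 90 high; origin at the centre of its underside; leave it alone
- jar: Loose glass jar of counters, 60 mm diameter, 80 high; origin at the centre of its underside; leave it alone
Things that resemble listed ones, but are neither listed nor needed, are in the scene too. Of the things like the pad, leave any that is turquoise; of the rest the smaller one is meant. There is more than one size of the fulcrum; the job needs the larger.

How it is judged (in metres and radians):
On the way, in this order (a step that is already met when the one before it is completed fails the run):
1. the bar lies over the fulcrum with its tip at least 10 mm under the base's front edge, the base still down (y of bar_tip in the frame of press_bed between -0.11 and -0.03 m and x of bar_tip in the frame of press_bed between -0.09 and 0.03 m and z of bar_tip in the frame of press_bed below 0.056 m and contact force between bar and fulcrum above 0.5 N and value of joint press below 0.02 rad), for 0.2 s.
2. the base is levered up to its stop (tilt above 0.055 rad) with the bar still over the fulcrum and under the base (y of bar_tip in the frame of press_bed between -0.11 and -0.03 m and x of bar_tip in the frame of press_bed between -0.09 and 0.03 m and z of bar_tip in the frame of press_bed below 0.056 m and contact force between bar and fulcrum above 0.5 N and value of joint press above 0.055 rad), for 0.2 s.
At the end, for the whole second after the job is handed in: the base is still up (tilt above 0.046 rad); the pad lies flat under the right front foot, its fence within 4.5 mm of touching the foot and the foot within 15 mm of the pad's centre line; pad, bar and base at rest (value of joint press above 0.046 rad and x of foot in the frame of pad between 0.0305 and 0.042 m and y of foot in the frame of pad between -0.015 and 0.015 m and angle between pad's own z axis and vertical below 0.06 rad and linear speed of pad below 0.01 m/s and linear speed of bar below 0.02 m/s and velocity of joint press below 0.01 rad/s).
It fails at once if the bar strains the press (more than 90 N between bar and press) (contact force between bar and press_bed above 90 N).
It fails at once if the pad is shoved against the press with more than 30 N (contact force between pad and press_bed above 30 N).
It fails at once if the robot pushes or lifts the press itself (more than 8 N) (contact force between any of the fingers, the arm and press_bed above 8 N).
It fails at once if a bystander is moved more than 30 mm (distance of any of pawn_red, pawn_green, pawn_yellow, die, deck_box, mug, jar from where it was at the start of the episode above 0.03 m).
It also fails if it takes over 69 s, if anything falls off the work surface, if the arm or the gripper's body presses on something with over 40 N, if the wrist force passes 120 N, or if a joint passes its speed limit or range.

### The arm

A 6-joint arm with a two-finger parallel gripper is mounted at the origin on the work surface. World frame = base frame: x ahead of the robot, y to its left, z up, the work surface at z = 0. Lengths are in m, angles in degrees, forces in N, time in s.
With the tool pointing down it reaches from about 0.25 to 0.725 m from the base axis. Payload 9.7 kg.
Tool frame: the origin (TCP) lies at the very end of the fingers, on their centre line; the grasp point (between the pads) lies 19 mm behind it (bot.grip_point_offset is the distance from the TCP to the grasp point, in m); y points along the fingers, x is the direction in which the jaws open and shut, and the axes are right-handed (so a half turn about y gives the same grasp; the last joint's range is limited). The gripper opens to 85 mm and grips with 20 to 120 N. Pads are 22 mm wide; open, the fingers measure 114 mm over their backs; the gripper's body (76 mm by 85 mm) begins 54 mm behind the grasp point. The pads swing forward as they close: fully open they stand 13 mm farther back than shut.
Start: joints at [-69.328, 4.979, 10.078, 95.1, 0, 90], TCP at [0.194, -0.515, 0.231] pointing down, gripper open.
Joint ranges: [-179.16, 179.16], [-48.56, 103.87], [-65.8, 70.77], [-126.05, 130.52], [-82.76, 87.17], [-180, 180]. Speed limits (degrees/s): [127.2, 127.2, 147.25, 180, 180, 180].

### API

Orientations are given as [roll, pitch, yaw] about the fixed x, y, z axes, in that order (R = Rz(yaw) Ry(pitch) Rx(roll)).
In Python, from workcell import bot gives the robot as it stands.
- The arm moves only by the shell command python3 -m inch 'ROWS' [FORCE]. ROWS is JSON, a list of rows, each a list of 3 entries, a list of its own where there are three numbers: the shift along the tool's x, y, z in mm, then the turn, a rotation vector about the tool's x, y, z in rad, then the finger opening in mm, from 0 to 85.4. In form: [[[x, y, z], [ax, ay, az], grip], ...]. A call has 1 to 20 rows; each row is the pose to reach, as a shift and turn from the pose measured when the call began, along the tool's axes at that moment; what a row does not reach only later rows make up. A row lasts 1/10 s, in which the tool goes at most 50 mm and 8.59 degrees, less where a joint would pass 70% of its speed; a pose out of reach is approached as far as the arm can. A call with a gripper value outside its range is refused whole. The fingers move at their own pace and stop on an object; FORCE is the grip in N (left out, the last holds). Time passes only in rows, so rows that repeat a pose let the fingers close. It gives the time, the measured TCP pose, the force and the opening at its end, in the units of the state.
- bot.get_obs(): the state, without advancing time (a new reading comes with each control period).
- bot.camera(name): name is "scene" or "top" or "wrist"; returns a dict with "frame" (384x512x3 uint8, red, green, blue), "mtx" (3x3 intrinsics, pixels), "k1" (the pictures are not rectified: a ray, as slopes to the right and down, at radius r is drawn at 1 + k1 r^2 times it, then the intrinsics apply), "origin" and "orientation" of the camera in the world. Camera axes: x right, y down, z forward; pixel columns grow to the right and rows downward; lengths in m; the calibration is good to about 2 mm. A picture is of the moment at which its call begins. There is no depth.
- bot.job_done(): hands the job in, once; it reports no verdict.
Trained networks look in a picture, given as the dict that the camera call returned (one of the last four; its "shot" number tells which), for a name from the list of things; names that differ only in an ending like _2 or _b are one class to them, and where a whole thing is asked for, a point or a joint stands for the part that bears it (a point fixed in the world has none). Each returns a list of dicts, best first, with "confidence" (0 to 1); they miss things now and then, are a little off and sometimes report something else, mostly with a low value. They report only what shows in the picture. A call takes as long as a camera call. They do not tell look-alikes from the thing itself.
- bot.search_frame(picture, name): "box" ([left, top, right, bottom] in pixels, round what is visible of it).
- bot.cut_out(picture, name): "region" (384x512 bool, what is visible of it) and "box" ([left, top, right, bottom] in pixels, round what is visible of it).
The state is a dict: "time": time; "q": joint angles; "qd": joint speeds; "joint_efforts": joint torques, N m; "ee_pos": TCP position; "tcp_rot": TCP orientation; "wrist_force": force on the tool from outside, world axes, zero at the start; "torque": the same for the moment, N m; "opening": finger opening in m.
Only numpy, scipy, OpenCV 4.12 (cv2) and the standard library are available. Lean on these libraries where they do the work, as an engineer would, in place of code of your own. Each camera call takes 0.05 s, during which the arm holds its last target. There are 200 camera calls.

## Working session

There is one attempt and no reset: what is moved stays moved. The work goes in short steps, Python scripts to look and compute and a shell command to move; the robot and the scene stay as the last step left them, time stands still between calls to the robot, and variables do not carry over. Pictures are saved under pics/ and viewed, about 8 in all and at most 12, crops included, and the job is handed in when it is done.

```bash
ls; mkdir -p pics; cat > h.py <<'E'
import numpy as np, cv2
from workcell import bot
from scipy.spatial.transform import Rotation as R
def cam(n):
    c=bot.camera(n); return c
def Rm(c):
    o=np.array(c["orientation"],float)
    return o if o.shape==(3,3) else R.from_euler('xyz',o,degrees=True).as_matrix()
def ray(c,u,v):
    K=np.array(c["mtx"]);k=c["k1"]
    d=np.array([(u-K[0,2])/K[0,0],(v-K[1,2])/K[1,1]]);s=d.copy()
    for _ in range(30): s=d/(1+k*(s@s))
    return Rm(c)@np.array([*s,1.])
def onz(c,u,v,z=0.):
    d=ray(c,u,v);o=np.array(c["origin"]);return o+d*(z-o[2])/d[2]
def proj(c,P):
    P=np.atleast_2d(P);p=(P-np.array(c["origin"]))@Rm(c);s=p[:,:2]/p[:,2:]
    s=s*(1+c["k1"]*(s**2).sum(1,keepdims=True));K=np.array(c["mtx"])
    return s*[K[0,0],K[1,1]]+[K[0,2],K[1,2]]
def save(c,name,box=None,f=1):
    im=c["frame"][:,:,::-1]
    if box: im=im[box[1]:box[3],box[0]:box[2]]
    cv2.imwrite("pics/"+name,cv2.resize(im,None,fx=f,fy=f,interpolation=cv2.INTER_CUBIC))
E
python3 - <<'E'
from h import *
ims=[]
for n in ["top","scene"]:
    c=cam(n);print(n,c["origin"],c["orientation"],c["k1"],np.array(c["mtx"]).tolist())
    save(c,n+"0.png",f=1.56)
    for t in ["press_bed","fulcrum","bar","pad","foot","pawn_red","mug","jar","deck_box","die"]:
        for r in bot.search_frame(c,t):
            if r["confidence"]>.3:
                b=r["box"];print(t,round(r["confidence"],2),np.round(b).tolist(),onz(c,(b[0]+b[2])/2,(b[1]+b[3])/2).round(3)[:2])
print(bot.get_obs())
E
```

```text
pics
top [ 0.45256367 -0.01418768  1.11021766] [-175.89465553   -0.59471498  -90.56011285] 0.04231241634334695 [[406.4777207761749, 0.0, 250.99163463796108], [0.0, 406.4777207761749, 190.5536330173663], [0.0, 0.0, 1.0]]
press_bed 0.83 [36.0, 76.0, 206.0, 233.0] [0.634 0.328]
fulcrum 0.64 [216.0, 173.0, 230.0, 196.0] [0.549 0.05 ]
fulcrum 0.62 [313.0, 193.0, 419.0, 230.0] [ 0.471 -0.34 ]
fulcrum 0.56 [207.0, 252.0, 224.0, 269.0] [0.343 0.071]
fulcrum 0.53 [338.0, 105.0, 347.0, 116.0] [ 0.751 -0.283]
bar 0.61 [313.0, 192.0, 419.0, 234.0] [ 0.468 -0.339]
bar 0.36 [37.0, 75.0, 208.0, 232.0] [0.636 0.324]
pad 0.85 [244.0, 221.0, 309.0, 278.0] [ 0.371 -0.093]
pad 0.75 [333.0, 268.0, 376.0, 320.0] [ 0.252 -0.3  ]
pad 0.7 [340.0, 104.0, 347.0, 115.0] [ 0.755 -0.285]
pad 0.55 [227.0, 122.0, 274.0, 144.0] [ 0.691 -0.028]
foot 0.6 [35.0, 74.0, 208.0, 233.0] [0.636 0.328]
pawn_red 0.53 [339.0, 125.0, 345.0, 133.0] [ 0.7   -0.279]
pawn_red 0.39 [315.0, 191.0, 418.0, 233.0] [ 0.471 -0.341]
mug 0.78 [83.0, 256.0, 130.0, 290.0] [0.315 0.361]
jar 0.56 [268.0, 82.0, 294.0, 107.0] [ 0.799 -0.112]
deck_
[... 1429 characters left out ...]
61 [124.0, 196.0, 134.0, 208.0] [ 0.706 -0.34 ]
{'time': 1.1, 'q': array([-6.93279252e+01,  4.98131161e+00,  1.00789697e+01,  9.50985086e+01,
        3.86589261e-04,  9.00016462e+01]), 'qd': array([ 0.05396922,  0.05055513,  0.00839314, -0.05896019,  0.01907115,
       -0.03143032]), 'joint_efforts': array([-8.55125145e-04, -5.20097351e+01,  4.64877248e+01,  1.42580517e-03,
       -4.66315285e-06,  4.04049445e-05]), 'ee_pos': array([ 0.19416629, -0.51459911,  0.23126777]), 'tcp_rot': array([-8.99996134e+01,  8.50582267e-04, -6.93295714e+01]), 'wrist_force': array([-0.28974804,  0.25142036, -0.16699041]), 'torque': array([ 0.00181192, -0.02171968,  0.03084097]), 'opening': 0.0854510378114772}
```

View pics/top0.png

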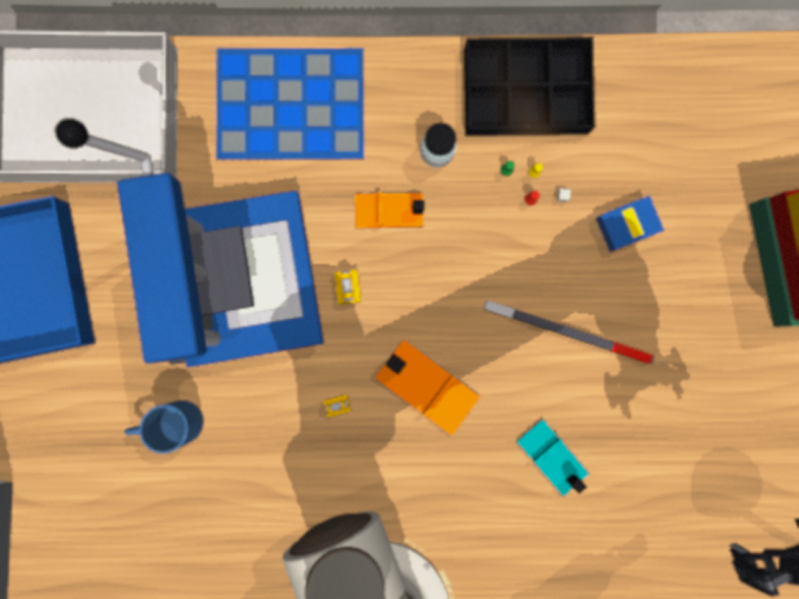

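View pics/scene0.png

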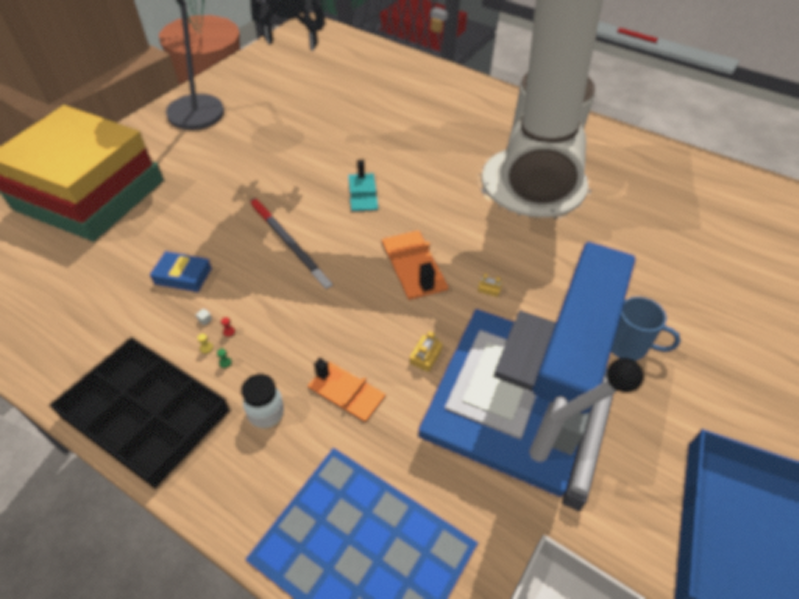

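The top view (800 px scale) shows three kinds of look-alikes:
- **Pads:** small orange at (390,210), large orange at (428,388) and turquoise at (553,457). The small orange one at (390,210) fits the description.
- **Fulcrums:** large at (347,287) and small at (337,405). The larger, at (347,287), is the one needed. It stands just in front of the press edge, which runs from (298,192) to (322,343).
- **Bar:** from the tip at (490,307) to the red handle at (650,357).

Next I'll fit poses to the masks and check the choices in one enlarged crop.

```bash
cat > fit.py <<'E'
from h import *
from scipy.optimize import minimize
def box(x0,x1,y0,y1,z0,z1): return np.array([[x,y,z] for x in(x0,x1) for y in(y0,y1) for z in(z0,z1)])/1000.
M={"fulcrum":[box(-28,28,-20,20,0,40),box(-28,-12,-20,20,0,50),box(12,28,-20,20,0,50)],
"bar":[box(-150,100,-8,8,0,16),box(100,150,-8,8,0,7)],
"pad":[box(-60,60,-30,30,0,8),box(-60,-40,-9,9,0,48),box(12,20,-30,30,0,14)]}
def place(P,p): c,s=np.cos(p[2]),np.sin(p[2]); return P@np.array([[c,s,0],[-s,c,0],[0,0,1]])+[p[0],p[1],0]
def rend(c,name,p,S=4):
    m=np.zeros((384*S,512*S),np.uint8)
    for b in M[name]: cv2.fillConvexPoly(m,cv2.convexHull(np.round((proj(c,place(b,p))+.5)*S-.5).astype(np.int32)),1)
    return cv2.resize(m.astype(np.float32),(512,384),interpolation=cv2.INTER_AREA)
def mask(c,name,p):
    "region best overlapping the initial guess"
    r0=rend(c,name,p)>.5; best=None
    for r in bot.cut_out(c,name):
        g=np.array(r["region"]).astype(float);i=(g*r0).sum()/max(1,np.maximum(g,r0).sum())
        if best is None or i>best[0]: best=(i,g,r["confidence"])
    return best
def fit(cs,name,p0):
    ms=[(c,m) for c in cs for m in [mask(c,name,p0)] if m and m[0]>.15]
    def cost(p): return sum(1-np.minimum(a,b).sum()/np.maximum(a,b).sum() for c,m in ms for a,b in[(rend(c,name,p),m[1])])
    p=np.array(p0,float)
    for st in (.012,.004):
        p=minimize(cost,p,method="Nelder-Mead",options=dict(initial_simplex=p+np.vstack([np.zeros(3),np.diag([st,st,st*12])]),xatol=1e-4,fatol=1e-5)).x
    return p,cost(p),len(ms)
E
python3 - <<'E'
from fit import *
from h import *
t=cam("top");s=cam("scene")
k=1.5625
def w(u,v,z): return onz(t,u/k,v/k,z)
def init(a,b,z,o=0):
    A,B=w(*a,z),w(*b,z);d=B-A;m=(A+B)/2;return [m[0],m[1],np.arctan2(d[1],d[0])]
g={"bar":init((652,359),(487,305),.01),"pad":init((424,209),(356,210),.005)}
f=w(347,287,.04)
A,B=w(322,343,.068),w(298,192,.068)
th=np.arctan2(*(B-A)[1::-1]);print("edge",A,B,np.linalg.norm(B-A),np.degrees(th))
g["fulcrum"]=[f[0],f[1],th]
for n in g:
    for cs in ([t],[s],[t,s]):
        p,c,m=fit(cs,n,g[n]);print(n,p[:2].round(4),np.degrees(p[2]).round(2),round(c,3),m)
a=t["frame"][110:200,175:290,::-1];b=s["frame"][195:285,190:305,::-1]
cv2.imwrite("pics/c1.png",cv2.resize(np.vstack([a,b]),None,fx=3.3,fy=3.3,interpolation=cv2.INTER_CUBIC))
E
```

```text
edge [0.45416377 0.08964433 0.068     ] [0.70454773 0.12878831 0.068     ] 0.25342529994141405 8.885458362845359
bar [ 0.4704 -0.3312] 71.29 0.132 1
bar [ 0.4717 -0.33  ] 70.91 0.142 1
bar [ 0.4708 -0.3305] 71.17 0.295 2
pad [ 0.687  -0.0226] 89.5 0.041 1
pad [ 0.6869 -0.0215] 90.47 0.045 1
pad [ 0.6869 -0.022 ] 89.65 0.089 2
fulcrum [0.5487 0.0503] 5.55 0.129 1
fulcrum [0.5545 0.052 ] 16.57 0.292 1
fulcrum [0.551  0.0506] 8.31 0.444 2
```

View pics/c1.png

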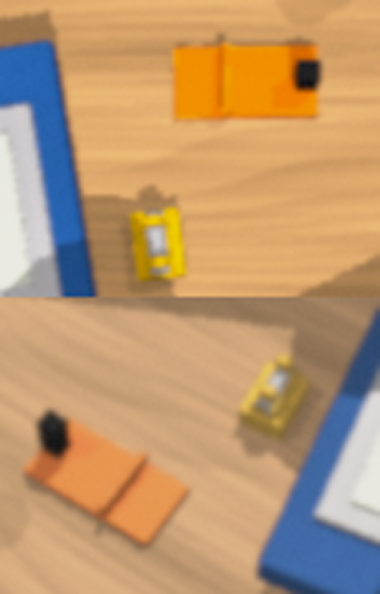

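The crop confirms the small orange pad (about 120x60, black grip block at the right end) and the larger fulcrum in front of the edge. Next I'll refine the press pose and compute the first move.

```bash
cat > mv.py <<'E'
from h import *
def tool(yaw,tilt=0):
    "down-pointing tool, jaw axis at yaw deg; tilt deg: about jaw axis (positive tips tool-z end DOWN)"
    return R.from_euler('xyz',[-90,0,yaw],degrees=True)*R.from_rotvec([-np.radians(tilt),0,0])
def rel(pos,rot):
    o=bot.get_obs();R0=R.from_euler('xyz',o["tcp_rot"],degrees=True)
    print("shift mm",(1000*R0.inv().apply(np.array(pos)-o["ee_pos"])).round(1),"turn",(R0.inv()*rot).as_rotvec().round(4))
E
python3 - <<'E'
from fit import *; from mv import *
r=tool(0,10);print("tool z with tilt 10:",r.apply([0,0,1]).round(3))
t=cam("top");s=cam("scene")
def P(p,Q): return place(np.array(Q,float)/1000,p)
def bmask(c):
    h=cv2.cvtColor(c["frame"],cv2.COLOR_RGB2HSV);return ((h[...,0]>100)&(h[...,0]<125)&(h[...,1]>140)).astype(np.uint8)
p0=[0.579-.120*-.155+.0-.037,0.109+.119,np.radians(8.9)]
mid=np.array([.5794,.1092]);p0=[*(mid+.12*np.array([-.155,.988])),np.radians(8.9)]
def setup(c):
    roi=np.zeros((384,512),np.uint8)
    q=proj(c,P(p0,[[-165,-165,40],[165,-165,40],[165,-62,68],[-165,-62,68]]))
    cv2.fillConvexPoly(roi,np.round(q).astype(np.int32),1)
    m=bmask(c)*roi;n,l,st,_=cv2.connectedComponentsWithStats(m)
    k=1+st[1:,4].argmax();pts=cv2.findNonZero((l==k).astype(np.uint8))
    f=np.zeros_like(m);cv2.fillConvexPoly(f,cv2.convexHull(pts),1)
    return c,roi,f*roi
S=[setup(c) for c in(t,s)]
def rd(c,p,K=4):
    b=place(box(-130,130,-120,20,40,68),p);m=np.zeros((384*K,512*K),np.uint8)
    cv2.fillConvexPoly(m,cv2.convexHull(np.round((proj(c,b)+.5)*K-.5).astype(np.int32)),1)
    return cv2.resize(m.astype(np.float32),(512,384),interpolation=cv2.INTER_AREA)
def run(S):
    def cost(p): return sum((np.abs(rd(c,p)-f)*roi).sum()/f.sum() for c,roi,f in S)
    p=np.array(p0)
    for st in(.01,.003): p=minimize(cost,p,method="Nelder-Mead",options=dict(initial_simplex=p+np.vstack([np.zeros(3),np.diag([st,st,st*8])]),xatol=1e-4,fatol=1e-5)).x
    return p,cost(p)
for q in(S[:1],S[1:],S):
    p,c=run(q);print("press",p[:2].round(4),np.degrees(p[2]).round(2),round(c,3))
print("pry",P(p,[[-30,-120,40]]).round(4),"foot",P(p,[[70,-90,0]]).round(4))
f=np.array([.551,.0506]);cs,sn=np.cos(p[2]),np.sin(p[2]);d=f-p[:2];print("fulcrum in press",[cs*d[0]+sn*d[1],-sn*d[0]+cs*d[1]])
b=np.array([.4708,-.3305]);u=np.array([np.cos(np.radians(71.2)),np.sin(np.radians(71.2))])
g=b-.085*u;print("grip",g);rel([*g,.1],tool(-18.8))
np.save("press.npy",p)
E
```

```text
tool z with tilt 10: [ 0.     0.985 -0.174]
press [0.562  0.2309] 9.12 0.029
press [0.556  0.2317] 9.22 0.064
press [0.5599 0.2316] 9.41 0.109
pry [[0.5499 0.1083 0.04  ]] foot [[0.6437 0.1543 0.    ]]
fulcrum in press [np.float64(-0.03836533493464456), np.float64(-0.17711431532276573)]
grip [ 0.44340742 -0.41096519]
shift mm [ -9.  131.3 269.8] turn [ 0.     -0.8819  0.    ]
```

```bash
python3 -m inch '[[[-2,20,45],[0,-0.12,0],85],[[-4,45,90],[0,-0.25,0],85],[[-5,65,135],[0,-0.38,0],85],[[-7,85,180],[0,-0.51,0],85],[[-8,105,225],[0,-0.64,0],85],[[-9,120,255],[0,-0.77,0],85],[[-9,131,270],[0,-0.882,0],85],[[-9,131,270],[0,-0.882,0],85],[[-9,131,270],[0,-0.882,0],85],[[-9,131,270],[0,-0.882,0],85]]'
python3 - <<'E'
from fit import *; from mv import *
t=cam("top");w=cam("wrist");s=cam("scene")
for cs in ([s],[t],[w],[t,s]):
    try: p,c,m=fit(cs,"bar",[.4708,-.3305,np.radians(71.2)]);print(p[:2].round(4),np.degrees(p[2]).round(2),round(c,3),m)
    except Exception as e: print(e)
g=np.array([.4434,-.411,.003]);rel(g,tool(-18.8))
save(w,"w1.png",f=1.2)
E
```

```text
time: 2.9
ee_pos: [0.4431, -0.4115, 0.1012]
tcp_rot: [-90.0, -0.1, -19.0]
wrist_force: [-0.3, 1.3, -0.0]
opening: 0.085
[ 0.4726 -0.3274] 70.93 0.132 1
[ 0.4721 -0.3264] 70.96 0.161 1
[ 0.4704 -0.3244] 70.76 0.073 1
[ 0.4717 -0.3284] 71.04 0.302 2
shift mm [-0.1 97.5  0.1] turn [ 0.0002 -0.0005  0.0003]
```

View pics/w1.png

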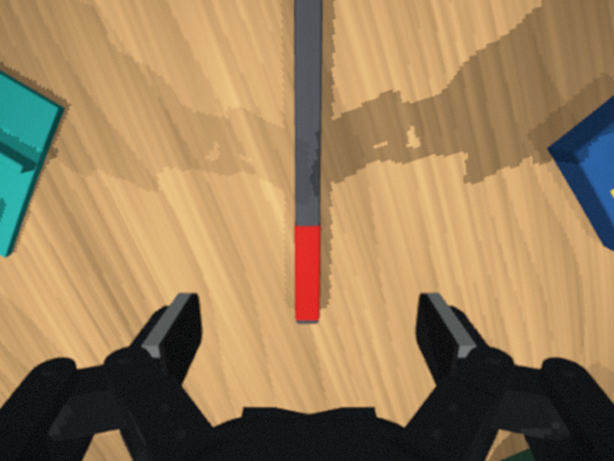

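The handle is centred between the jaws (end at pixel (307,322)). I'll descend and grip.

```bash
python3 -m inch '[[[0,40,0],[0,0,0],60],[[0,75,1],[0,0,0],60],[[0,92,2],[0,0,0],60],[[0,97,2],[0,0,0],60],[[0,97,2],[0,0,0],60],[[0,97,2],[0,0,0],0],[[0,97,2],[0,0,0],0],[[0,97,2],[0,0,0],0],[[0,97,2],[0,0,0],0],[[0,97,2],[0,0,0],0],[[0,97,2],[0,0,0],0]]' 120
python3 - <<'E'
from fit import *; from mv import *
w=cam("wrist");o=bot.get_obs()
p,c,m=fit([w],"bar",[.4715,-.3275,np.radians(71)]);print(p,c,m)
u=np.array([np.cos(p[2]),np.sin(p[2])]);print("grip at bar x",(o["ee_pos"][:2]-p[:2])@u)
E
```

```text
time: 4.4
ee_pos: [0.4445, -0.4097, 0.0051]
tcp_rot: [-90.1, -0.1, -18.8]
wrist_force: [-2.3, 0.8, 5.9]
opening: 0.0122
[ 0.47381394 -0.31717538  1.23947181] 0.08696380782141067 1
grip at bar x -0.09701225209695977
```

```bash
python3 -m inch '[[[0,-10,0],[0,0,0],0],[[0,-25,0],[0,0,0],0],[[0,-50,0],[0,0,0],0],[[0,-80,0],[0,0,0],0],[[0,-110,0],[0,0,0],0],[[0,-130,0],[0,0,0],0],[[0,-130,0],[0,0,0],0],[[0,-130,0],[0,0,0],0],[[0,-130,0],[0,0,0],0]]'
cat > barfit.py <<'E'
from fit import *
def P3(p,Q):  # p=x,y,z,yaw,pitch(tip up)
    return R.from_euler('ZY',[p[3],-p[4]]).apply(Q)+p[:3]
def rend3(c,p,K=4):
    m=np.zeros((384*K,512*K),np.uint8)
    for b in M["bar"]: cv2.fillConvexPoly(m,cv2.convexHull(np.round((proj(c,P3(p,b))+.5)*K-.5).astype(np.int32)),1)
    return cv2.resize(m.astype(np.float32),(512,384),interpolation=cv2.INTER_AREA)
def tip(c,a,b=.150,z=.0035): pass
def fit3(cs,p0):
    ms=[]
    for c in cs:
        r0=rend3(c,p0)>.3;roi=cv2.dilate(r0.astype(np.uint8),np.ones((25,25)))
        L=bot.cut_out(c,"bar")
        if not L: print("no bar");continue
        g=max((np.array(r["region"]).astype(float) for r in L),key=lambda g:(g*roi).sum());print("px",g.sum(),(g*roi).sum(),r0.sum());ms.append((c,roi,g))
    def cost(p): return sum((np.abs(rend3(c,p)-g)*roi).sum()/g.sum() for c,roi,g in ms)
    p=np.array(p0,float)
    for st in(.012,.004): p=minimize(cost,p,method="Nelder-Mead",options=dict(initial_simplex=p+np.vstack([np.zeros(5),np.diag([st,st,st,st*10,st*10])]),xatol=1e-4,fatol=1e-5,maxiter=600)).x
    return p,cost(p)
E
python3 - <<'E'
from barfit import *
o=bot.get_obs();e=o["ee_pos"];print(e,o["opening"],o["wrist_force"],o["torque"])
t=cam("top");s=cam("scene");y=np.radians(71.2);u=np.array([np.cos(y),np.sin(y)])
p0=[*(e[:2]+.088*u),e[2]-.004,y,-.0]
p,c=fit3([t,s],p0);print(p[:3],np.degrees(p[3:]),c)
print("grip pt in bar",R.from_euler('ZY',[p[3],-p[4]]).inv().apply(e-p[:3]))
im=t["frame"][:,:,::-1].copy()
for q in proj(t,P3(p,np.array([[.15,0,.0],[-.15,0,.0]]))): cv2.circle(im,tuple(int(v) for v in q.round()),1,(0,255,0),-1)
im2=s["frame"][:,:,::-1].copy()
for q in proj(s,P3(p,np.array([[.15,0,.0],[-.15,0,.0]]))): cv2.circle(im2,tuple(int(v) for v in q.round()),1,(0,255,0),-1)
cv2.imwrite("pics/lift.png",cv2.resize(np.hstack([im[140:280,280:450],im2[80:220,110:280]]),None,fx=2.3,fy=2.3,interpolation=cv2.INTER_CUBIC))
E
```

```text
time: 5.4
ee_pos: [0.4438, -0.409, 0.1336]
tcp_rot: [-90.0, 0.0, -18.8]
wrist_force: [-0.3, 0.1, -5.3]
opening: 0.0122
[ 0.44377189 -0.40901724  0.13356429] 0.012227085920587712 [-0.25053303  0.14323555 -5.29283156] [-0.2775724   0.08317231  0.04337615]
px 708.0 708.0 1055
px 396.0 396.0 605
[ 0.47447434 -0.32027246  0.12430448] [70.8229917   0.26437168] 0.9045647149460709
grip pt in bar [-0.09386183 -0.00015285  0.00969301]
```

View pics/lift.png

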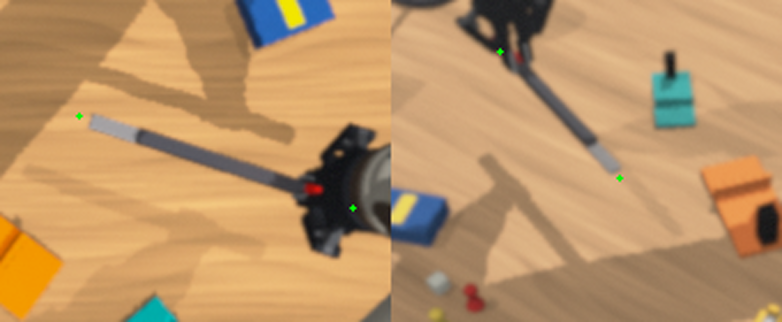

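Both views show the bar held level and the overlay about 5 px beyond the real tip. The tip is at top pixel (319.6,191.7) and scene pixel (208.3,153), so I'll triangulate it from those.

```bash
cat > tri.py <<'E'
from h import *
def tri(t,a,s,b):
    d1,d2=ray(t,*a),ray(s,*b);o1,o2=np.array(t["origin"]),np.array(s["origin"])
    k=np.linalg.lstsq(np.c_[d1,-d2],o2-o1,rcond=None)[0];A,B=o1+k[0]*d1,o2+k[1]*d2
    return (A+B)/2,np.linalg.norm(A-B)
E
python3 - <<'E'
from tri import *; from mv import *
t=cam("top");s=cam("scene")
T,g=tri(t,(319.6,191.7),s,(208.3,153));e=bot.get_obs()["ee_pos"];print(T,g)
# mask-based tip from cut_out
for c,z in((t,.13),(s,.13)):
    r=bot.cut_out(c,"bar")[0];pts=cv2.findNonZero(np.array(r["region"]).astype(np.uint8))[:,0]
    i=pts[:,0].argmin() if c is t else pts[:,1].argmax();print(pts[i],onz(c,*pts[i],z))
y=np.radians(71.2);u=np.array([np.cos(y),np.sin(y)]);d=T-e;print("along",d[:2]@u,"lat",d[:2]@[-u[1],u[0]],"dz",d[2])
p=np.load("press.npy");p=np.array([.560,.2314,np.radians(9.2)]);np.save("press.npy",p)
def W(x,yy,z): c,sn=np.cos(p[2]),np.sin(p[2]);return np.array([p[0]+c*x-sn*yy,p[1]+sn*x+c*yy,z])
print("pry",W(-.03,-.12,.04),"foot",W(.07,-.09,0))
E
```

```text
[ 0.51739586 -0.18912673  0.12967025] 0.0043807143976176775
[320 192] [ 0.51780519 -0.19191701  0.13      ]
[204 154] [ 0.5265694  -0.19407647  0.13      ]
along 0.23206142903032467 lat 0.0015785634671615493 dz -0.0048305175065326
pry [0.54957165 0.10814721 0.04      ] foot [0.64348885 0.15374942 0.        ]
```

```bash
cat > tgt.py <<'E'
from mv import *
p=np.load("press.npy");yaw=np.degrees(p[2])
def W(x,y,z): c,s=np.cos(p[2]),np.sin(p[2]);return np.array([p[0]+c*x-s*y,p[1]+s*x+c*y,z])
def toP(w): c,s=np.cos(p[2]),np.sin(p[2]);d=np.array(w[:2])-p[:2];return np.array([c*d[0]+s*d[1],-s*d[0]+c*d[1]])
def tcp(ful,tipy=-.092,tilt=11,clear=.002,yaw=yaw,grip=-.082):
    "TCP for the bar over the ridge at ful (world xy), tip end at press y=tipy"
    r=tool(yaw,tilt);v=r.apply([0,0,1]);n=-r.apply([0,1,0])
    ridge=np.array([*ful,.032])+.008*n+clear*n
    d=(tipy-toP(ful)[1])/np.cos(np.radians(tilt))   # ridge->tip along bar
    return ridge-v*(.150-d-grip)+.005*n, r
E
python3 - <<'E'
from tgt import *
F,r=tcp([.551,.0506]);v=r.apply([0,0,1]);H=F-.06*v+[0,0,.08];print(F,H);rel(H,r);rel(F,r)
E
```

```text
[ 0.5733578  -0.0874412   0.07446291] [ 0.58277442 -0.14558119  0.16591145]
shift mm [ 46.  -31.2 294.4] turn [-0.1869 -0.4878 -0.0456]
shift mm [ 18.2  60.1 346.4] turn [-0.1869 -0.4878 -0.0456]
```

```bash
python3 -m inch '[[[3,-15,20],[-0.02,-0.04,-0.005],0],[[6,-25,50],[-0.04,-0.10,-0.01],0],[[10,-31,85],[-0.06,-0.15,-0.015],0],[[15,-31,120],[-0.08,-0.21,-0.02],0],[[21,-31,160],[-0.1,-0.27,-0.025],0],[[28,-31,200],[-0.13,-0.34,-0.032],0],[[35,-31,240],[-0.155,-0.41,-0.038],0],[[42,-31,275],[-0.175,-0.46,-0.043],0],[[46,-31,294],[-0.187,-0.488,-0.046],0],[[46,-31,294],[-0.187,-0.488,-0.046],0],[[46,-31,294],[-0.187,-0.488,-0.046],0],[[46,-31,294],[-0.187,-0.488,-0.046],0]]'
python3 - <<'E'
from fit import *; from mv import *
w=cam("wrist");t=cam("top");s=cam("scene");save(w,"w2.png",f=1.2)
for n,cs in (("w",[w]),("t",[t]),("s",[s]),("all",[w,t,s])):
    q,c,m=fit(cs,"fulcrum",[.551,.0506,np.radians(8)]);print(n,q[:2].round(4),np.degrees(q[2]).round(1),round(c,3),m)
for n,c in (("top",t),("scene",s)):
    for r in bot.cut_out(c,"bar"):
        pts=cv2.findNonZero(np.array(r["region"]).astype(np.uint8))[:,0];print(n,round(r["confidence"],2),r["box"],[pts[i] for i in(pts[:,0].argmin(),pts[:,1].argmax(),pts[:,0].argmax())])
im=np.hstack([t["frame"][120:260,190:360],s["frame"][140:280,150:320]])[:,:,::-1]
cv2.imwrite("pics/h1.png",cv2.resize(im,None,fx=2.3,fy=2.3,interpolation=cv2.INTER_CUBIC))
E
```

```text
time: 7.0
ee_pos: [0.5822, -0.1466, 0.1657]
tcp_rot: [-101.0, -0.0, 9.1]
wrist_force: [-0.6, -0.0, -4.3]
opening: 0.0122
w [0.551  0.0506] 8.0 0 0
t [0.5503 0.0515] 9.2 0.445 1
s [0.553  0.0521] 14.0 0.271 1
all [0.5504 0.0506] 11.1 0.73 2
top 0.61 [211.5, 169.1, 257.7, 185.2] [array([209, 181], dtype=int32), array([211, 184], dtype=int32), array([258, 170], dtype=int32)]
scene 0.56 [177.4, 150.3, 284.5, 208.5] [array([180, 151], dtype=int32), array([281, 208], dtype=int32), array([284, 203], dtype=int32)]
```

View pics/w2.png

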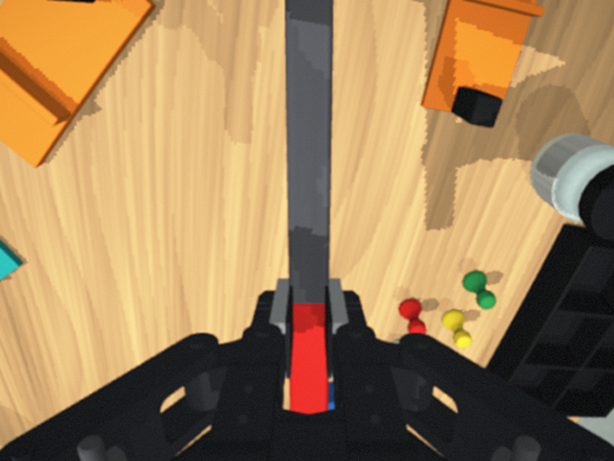

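View pics/h1.png

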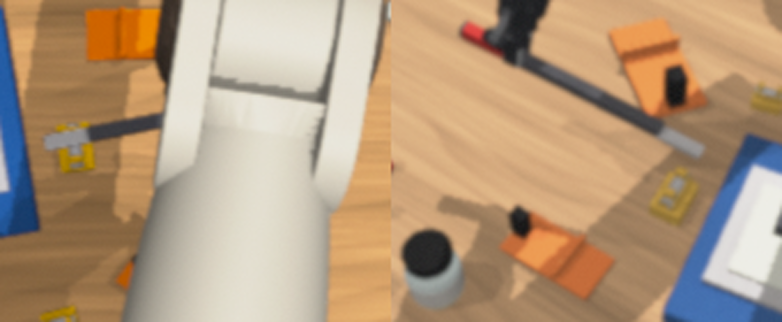

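The bar is held firmly and pointing tip-down. The tip is at top pixel (210.4,182.2) and scene pixel (284.3,205.2), close to over the fulcrum. I'll compare the predicted tip with the observed one.

```bash
python3 - <<'E'
from tri import *; from tgt import *; from fit import rend
o=bot.get_obs();e=o["ee_pos"];r=R.from_euler('xyz',o["tcp_rot"],degrees=True);v=r.apply([0,0,1]);n=-r.apply([0,1,0])
t=cam("top");s=cam("scene")
T,g=tri(t,(210.4,182.2),s,(284.3,205.2));pr=e+.232*v-.0015*n
print("tri",T,g,"pred",pr);print("pred px",proj(t,pr),proj(s,pr))
print("press frame tri/pred",toP(T),toP(pr))
# fulcrum: yellow colour blobs
for nme,c in(("t",t),("s",s)):
    h=cv2.cvtColor(c["frame"],cv2.COLOR_RGB2HSV);m=((h[...,0]>20)&(h[...,0]<32)&(h[...,1]>150)).astype(np.uint8)
    n_,l,st,ce=cv2.connectedComponentsWithStats(m)
    for i in range(1,n_):
        if st[i,4]>40: print(nme,st[i],ce[i].round(1))
    q=[rend(c,"fulcrum",[.551,.0506,np.radians(8)])]
    ys,xs=np.nonzero(q[0]>.5);print("model",xs.min(),ys.min(),xs.max(),ys.max(),xs.mean(),ys.mean())
E
```

```text
tri [0.54497858 0.07462281 0.11621661] 0.0011298785308401442 pred [0.54621833 0.0784613  0.11988383]
pred px [[208.48486183 181.67790039]] [[285.25110964 205.30529008]]
press frame tri/pred [-0.03989391 -0.15235881] [-0.0380564  -0.14876791]
t [506 125   6  31 114] [509.3 136.2]
t [400 134  12  18 115] [405.3 142.2]
t [216 182  15  13 113] [223.3 188.9]
t [208 253  17  14 111] [215.8 259.4]
model 213 171 231 195 222.01944444444445 182.9111111111111
s [   0   69   84   52 2276] [37.8 94.8]
model 262 208 284 238 272.7644539614561 223.08137044967881
```

```bash
python3 - <<'E'
from tgt import *
f=[.5505,.0506]
for b,c in((.05,.016),(.05,.003),(0,.003),(0,-.001)):
    F,r=tcp(f,clear=c,grip=-.079);rel(F-b*r.apply([0,0,1]),r)
E
```

```text
shift mm [-0.3 64.2 28.5] turn [0.0002 0.0001 0.0003]
shift mm [-0.3 77.2 28.5] turn [0.0002 0.0001 0.0003]
shift mm [-0.3 77.2 78.5] turn [0.0002 0.0001 0.0003]
shift mm [-0.3 81.2 78.5] turn [0.0002 0.0001 0.0003]
```

```bash
python3 -m inch '[[[0,15,10],[0,0,0],0],[[0,35,20],[0,0,0],0],[[0,52,28],[0,0,0],0],[[0,61,28],[0,0,0],0],[[0,61,28],[0,0,0],0],[[0,61,28],[0,0,0],0],[[0,61,28],[0,0,0],0]]'
python3 - <<'E'
from tgt import *
o=bot.get_obs();print(o["ee_pos"],o["wrist_force"],o["torque"])
t=cam("top");s=cam("scene")
im=np.hstack([t["frame"][150:220,190:275],s["frame"][175:245,225:310]])[:,:,::-1]
cv2.imwrite("pics/h2.png",cv2.resize(im,None,fx=4.6,fy=4.6,interpolation=cv2.INTER_CUBIC))
E
```

```text
time: 8.35
ee_pos: [0.5807, -0.1307, 0.1017]
tcp_rot: [-101.0, -0.1, 9.2]
wrist_force: [0.0, -0.3, -4.6]
opening: 0.0123
[ 0.58070472 -0.13066671  0.10170368] [ 0.01531005 -0.27713477 -4.56951371] [0.03622188 0.05658166 0.03710362]
```

View pics/h2.png

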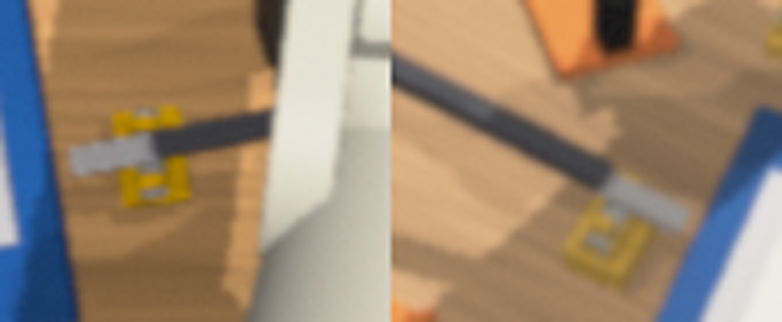

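The top view has the bar crossing at crop (150,152) and the fulcrum centred near (150,157). Allowing for parallax, the bar is about 1.5 mm too far in +x. I'll correct that while lowering, then slide in.

```bash
python3 -m inch '[[[-1.5,4,0],[0,0,0],0],[[-1.5,8,0],[0,0,0],0],[[-1.5,12,0],[0,0,0],0],[[-1.5,13,0],[0,0,0],0],[[-1.5,13,0],[0,0,0],0]]'
python3 -c "
from h import *
o=bot.get_obs();print(o['wrist_force'],o['torque'])"
```

```text
time: 8.95
ee_pos: [0.5793, -0.1333, 0.0883]
tcp_rot: [-101.0, -0.1, 9.2]
wrist_force: [-0.1, -0.1, -5.3]
opening: 0.0119
[-0.07352179 -0.08682634 -5.29904068] [ 0.03249618  0.04623033 -0.03615219]
```

```bash
python3 -m inch '[[[0,0,8],[0,0,0],0],[[0,0,16],[0,0,0],0],[[0,0,24],[0,0,0],0],[[0,0,32],[0,0,0],0],[[0,0,32],[0,0,0],0]]' && python3 -m inch '[[[0,0,6],[0,0,0],0],[[0,0,12],[0,0,0],0],[[0,0,18],[0,0,0],0],[[0,0,18],[0,0,0],0],[[0,0,18],[0,0,0],0]]'
python3 - <<'E'
from tgt import *
o=bot.get_obs();print(o["wrist_force"],o["torque"]);e=o["ee_pos"];r=R.from_euler('xyz',o["tcp_rot"],degrees=True);v=r.apply([0,0,1]);n=-r.apply([0,1,0])
T=e+.229*v-.005*n;print("tip pred",toP(T),T[2])
E
```

```text
time: 9.45
ee_pos: [0.5741, -0.101, 0.0819]
tcp_rot: [-101.0, -0.0, 9.3]
wrist_force: [0.0, 0.2, -5.5]
opening: 0.0127
time: 9.95
ee_pos: [0.5712, -0.0834, 0.0784]
tcp_rot: [-101.0, -0.0, 9.3]
wrist_force: [-0.5, 0.2, -5.5]
opening: 0.0123
[-0.52779668  0.18877486 -5.51504114] [-0.00511724 -0.03461879  0.04299133]
tip pred [-0.03958046 -0.08873043] 0.029814248367831555
```

```bash
for i in 1 2; do python3 -m inch '[[[0,1,0],[0,0,0],0],[[0,2,0],[0,0,0],0],[[0,2,0],[0,0,0],0]]' | grep -E "ee_pos|force"; done; python3 -c "
from h import *
o=bot.get_obs();print(o['wrist_force'],o['torque'])
t=cam('top');s=cam('scene')
im=np.hstack([t['frame'][150:220,180:265],s['frame'][185:255,240:325]])[:,:,::-1]
cv2.imwrite('pics/h3.png',cv2.resize(im,None,fx=4.6,fy=4.6,interpolation=cv2.INTER_CUBIC))"
```

```text
ee_pos: [0.5712, -0.084, 0.0763]
wrist_force: [-0.7, 0.2, -4.9]
ee_pos: [0.5712, -0.0844, 0.0741]
wrist_force: [0.4, 0.1, -4.5]
[ 0.43668277  0.09671491 -4.53928715] [0.03559103 0.02423376 0.01909747]
```

```bash
for i in 1 2; do python3 -m inch '[[[0,1,0],[0,0,0],0],[[0,2,0],[0,0,0],0],[[0,2,0],[0,0,0],0]]' | grep -E "ee_pos|force"; done; python3 -c "
from h import *
o=bot.get_obs();print(o['wrist_force'],o['torque'])"
```

```text
ee_pos: [0.5714, -0.0848, 0.0724]
wrist_force: [-0.4, -0.4, -2.6]
ee_pos: [0.5716, -0.0853, 0.0706]
wrist_force: [-0.9, -0.5, -0.6]
[-0.87849361 -0.46247004 -0.58849391] [0.19464203 0.10510172 0.03002499]
```

View pics/h3.png

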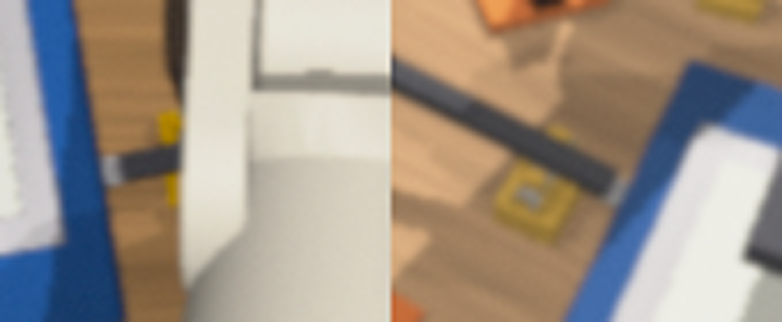

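The tip is under the edge: about 10 mm of the bright section still shows at crop (110,168), so it is inserted about 40 mm. It rests on the ridge between the cheeks. Now I'll lever gently, turning about the ridge.

```bash
cat > st.py <<'E'
from h import *
o=bot.get_obs();print(o["time"],o["ee_pos"].round(4),o["tcp_rot"].round(1),o["wrist_force"].round(1),o["torque"].round(2))
E
python3 -m inch '[[[0,2,0],[0.015,0,0],0],[[0,4,0],[0.03,0,0],0],[[0,6.6,0],[0.05,0,0],0],[[0,6.6,0],[0.05,0,0],0],[[0,6.6,0],[0.05,0,0],0]]' >/dev/null; python3 st.py
python3 -m inch '[[[0,3,0],[0.02,0,0],0],[[0,6.6,0],[0.05,0,0],0],[[0,6.6,0],[0.05,0,0],0],[[0,6.6,0],[0.05,0,0],0]]'>/dev/null; python3 st.py
```

```text
11.75 [ 0.5718 -0.0866  0.0639] [-98.1  -0.    9.2] [-0.3  1.2 -0.9] [0.43 0.17 0.05]
12.15 [ 0.5723 -0.0871  0.0586] [-95.2  -0.1   9.3] [-3.3  4.7  7.8] [0.73 0.68 0.05]
```

```bash
python3 -m inch '[[[0,2,0],[0.01,0,0],0],[[0,4,0],[0.025,0,0],0],[[0,5,0],[0.04,0,0],0],[[0,5,0],[0.04,0,0],0]]'>/dev/null; python3 st.py
python3 -m inch '[[[0,2,0],[0.01,0,0],0],[[0,4,0],[0.025,0,0],0],[[0,5,0],[0.04,0,0],0],[[0,5,0],[0.04,0,0],0]]'>/dev/null; python3 st.py
```

```text
12.55 [ 0.5726 -0.0874  0.0548] [-92.8  -0.2   9.3] [-4.7  5.   9.3] [0.39 0.95 0.11]
12.95 [ 0.5726 -0.0876  0.0508] [-90.4  -0.2   9.3] [-5.5  4.1  7.7] [0.21 0.99 0.11]
```

```bash
cat > tilt.py <<'E'
from fit import *
from scipy.optimize import minimize_scalar
p=np.load("press.npy")
def pose(Q,a):
    h=np.array([0,.125,.04]);return place(R.from_euler('x',-a).apply(Q-h)+h,p)
def tilt(c,p=p):
    roi=np.zeros((384,512),np.uint8)
    q=proj(c,place(np.array([[-165,-170,55],[165,-170,55],[165,-62,75],[-165,-62,75]])/1000.,p));cv2.fillConvexPoly(roi,np.round(q).astype(np.int32),1)
    h=cv2.cvtColor(c["frame"],cv2.COLOR_RGB2HSV);m=((h[...,0]>100)&(h[...,0]<125)&(h[...,1]>140)).astype(np.uint8)*roi
    n,l,st,_=cv2.connectedComponentsWithStats(m);k=1+st[1:,4].argmax()
    f=np.zeros_like(m);cv2.fillConvexPoly(f,cv2.convexHull(cv2.findNonZero((l==k).astype(np.uint8))),1);f*=roi
    def cost(v,K=4):
        b=pose(box(-130,130,-120,20,40,68),v[0])+[v[1],v[2],0];g=np.zeros((384*K,512*K),np.uint8)
        cv2.fillConvexPoly(g,cv2.convexHull(np.round((proj(c,b)+.5)*K-.5).astype(np.int32)),1)
        g=cv2.resize(g.astype(np.float32),(512,384),interpolation=cv2.INTER_AREA);return (np.abs(g-f)*roi).sum()/f.sum()
    return min(((cost([a,0,0]),a) for a in np.arange(-.04,.12,.005)))
E
python3 - <<'E'
from tilt import *
s=cam("scene");print(tilt(s,np.array([.556,.2317,np.radians(9.2)])))
from scipy.optimize import minimize
im=s["frame"][175:285,225:385,::-1]
cv2.imwrite("pics/h4.png",cv2.resize(im,None,fx=4,fy=4,interpolation=cv2.INTER_CUBIC))
E
python3 -m inch '[[[0,2,0],[0.01,0,0],0],[[0,4,0],[0.025,0,0],0],[[0,5,0],[0.04,0,0],0],[[0,5,0],[0.04,0,0],0]]'>/dev/null; python3 st.py
python3 - <<'E'
from tilt import *
s=cam("scene");print(tilt(s,np.array([.556,.2317,np.radians(9.2)])))
E
```

```text
(np.float64(0.06758345086976963), np.float64(-0.02500000000000001))
13.4 [ 0.5727 -0.0877  0.0474] [-88.1  -0.3   9.3] [-5.9  3.8 11.1] [0.01 1.22 0.16]
(np.float64(0.07029411764705883), np.float64(-0.02500000000000001))
```

```bash
cat > flow.py <<'E'
from tilt import *
def flow(nm):
    c=cam(nm);A=cv2.resize(cv2.imread(f"pics/{nm}0.png",0),(512,384),interpolation=cv2.INTER_AREA);B=cv2.cvtColor(c["frame"],cv2.COLOR_RGB2GRAY)
    X,Y=np.meshgrid(np.linspace(-.125,.125,26),np.linspace(-.115,-.05,10));Q=np.c_[X.ravel(),Y.ravel(),np.full(X.size,.068)]
    q0=proj(c,pose(Q,0));dq=(proj(c,pose(Q,.03))-q0)/.03
    q1,st,er=cv2.calcOpticalFlowPyrLK(A,B,q0.astype(np.float32)[:,None],None,winSize=(15,15),maxLevel=2,minEigThreshold=2e-3)
    ok=(st[:,0]==1);d=(q1[:,0]-q0)[ok];e=dq[ok];a=(d*e).sum(1)/(e*e).sum(1)
    return nm,ok.sum(),"tilt med/iqr",np.percentile(a,[25,50,75]).round(4),"px/0.06",(np.median(e,0)*.06).round(2),"flow",np.median(d,0).round(2)
if __name__=="__main__":
    for n in("scene","top"): print(*flow(n))
E
python3 flow.py
```

```text
scene 186 tilt med/iqr [0.0184 0.0385 0.1357] px/0.06 [ 1.29 -2.41] flow [ 1.46 -1.8 ]
top 162 tilt med/iqr [-0.1188 -0.0135  0.0248] px/0.06 [-1.46 -0.3 ] flow [-0.03  0.44]
```

View pics/h4.png

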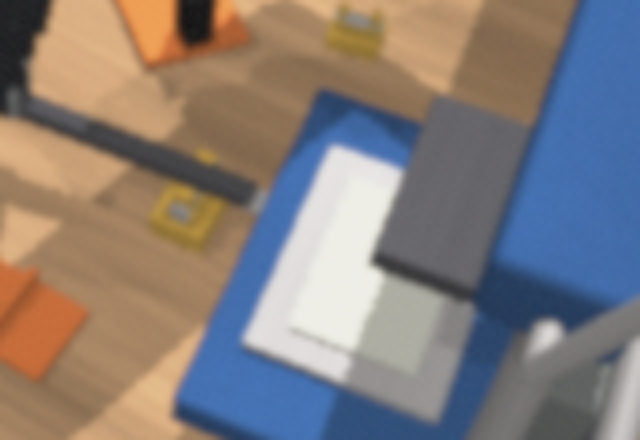

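The base is lifting (scene flow is about 0.02–0.04 rad). By geometry about 10 mm of handle travel remains, so I'll go on with less rotation and watch the force.

```bash
for i in 1 2; do python3 -m inch '[[[0,1.5,0],[0.01,0,0],0],[[0,3,0],[0.02,0,0],0],[[0,4,0],[0.025,0,0],0],[[0,4,0],[0.025,0,0],0]]'>/dev/null; python3 st.py; python3 flow.py; done
```

```text
13.95 [ 0.5729 -0.0876  0.0457] [-86.7  -0.4   9.3] [-8.7  4.3 16.6] [-0.2   1.65  0.22]
scene 186 tilt med/iqr [0.022  0.0444 0.1351] px/0.06 [ 1.29 -2.41] flow [ 1.81 -1.93]
top 162 tilt med/iqr [-0.1015 -0.0027  0.0307] px/0.06 [-1.46 -0.3 ] flow [-0.15  0.45]
14.45 [ 0.5735 -0.087   0.0446] [-85.2  -0.5   9.3] [-8.3  6.1 20. ] [ 0.85  1.61 -0.49]
scene 186 tilt med/iqr [0.0272 0.0482 0.1322] px/0.06 [ 1.29 -2.41] flow [ 1.95 -2.12]
top 162 tilt med/iqr [-0.1079  0.0075  0.0375] px/0.06 [-1.46 -0.3 ] flow [-0.15  0.41]
```

```bash
python3 -m inch '[[[-0.5,2,0],[0.0,0,0],0],[[-1,4,0],[0.01,0,0],0],[[-1.5,6,0],[0.015,0,0],0],[[-1.5,6.5,0],[0.02,0,0],0],[[-1.5,6.5,0],[0.02,0,0],0]]'>/dev/null; python3 st.py; python3 flow.py
python3 - <<'E'
from h import *
s=cam("scene");w=cam("wrist")
a=s["frame"][170:290,200:360,::-1];b=w["frame"][:,:,::-1]
a=cv2.resize(a,(600,450),interpolation=cv2.INTER_CUBIC)
cv2.imwrite("pics/h5.png",np.hstack([cv2.resize(a,(440,330)),cv2.resize(b,(360,270))[:,:] if 0 else cv2.copyMakeBorder(cv2.resize(b,(360,270)),0,60,0,0,cv2.BORDER_CONSTANT)]))
E
```

```text
15.05 [ 0.5733 -0.0869  0.0417] [-84.1  -0.8   9.3] [-6.4  3.4 22.5] [ 0.31  1.27 -0.45]
scene 186 tilt med/iqr [0.0348 0.0564 0.1397] px/0.06 [ 1.29 -2.41] flow [ 2.36 -2.39]
top 162 tilt med/iqr [-0.0919  0.0063  0.0552] px/0.06 [-1.46 -0.3 ] flow [-0.36  0.54]
```

View pics/h5.png

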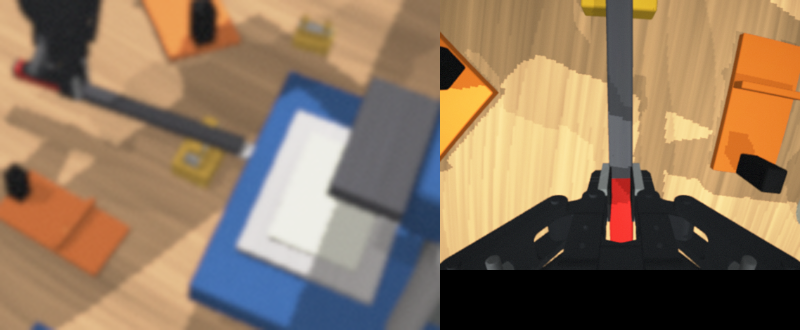

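The base is rising and the bar sits between the cheeks. I'll carry on.

```bash
for i in 1 2; do python3 -m inch '[[[-0.5,3,0],[0.0,0,0],0],[[-1,5,0],[0.01,0,0],0],[[-1.5,6.5,0],[0.015,0,0],0],[[-1.5,6.5,0],[0.015,0,0],0]]'>/dev/null; python3 st.py; python3 flow.py|head -1; done
```

```text
15.65 [ 0.5735 -0.0869  0.039 ] [-83.3  -1.1   9.2] [-6.   2.  23.5] [ 0.32  1.14 -0.44]
scene 186 tilt med/iqr [0.0441 0.0643 0.1482] px/0.06 [ 1.29 -2.41] flow [ 2.84 -2.51]
16.15 [ 0.5739 -0.0868  0.0366] [-82.5  -1.4   9.2] [-5.   2.4 24.3] [ 0.32  1.1  -0.26]
scene 186 tilt med/iqr [0.0511 0.0727 0.1559] px/0.06 [ 1.29 -2.41] flow [ 3.28 -2.87]
```

```bash
for i in 1 2; do python3 -m inch '[[[-0.5,3,0],[0.0,0,0],0],[[-1,5,0],[0.01,0,0],0],[[-1.5,6.5,0],[0.015,0,0],0],[[-1.5,6.5,0],[0.015,0,0],0]]'>/dev/null; python3 st.py; python3 flow.py|head -1; done
```

```text
16.65 [ 0.5743 -0.0866  0.0343] [-81.7  -1.8   9.1] [-5.5  1.5 25. ] [ 0.41  1.22 -0.13]
scene 186 tilt med/iqr [0.0591 0.0786 0.1621] px/0.06 [ 1.29 -2.41] flow [ 3.62 -3.13]
17.15 [ 0.5749 -0.0865  0.0333] [-80.9  -2.2   9.1] [-9.8  1.4 35.6] [0.59 2.07 0.18]
scene 186 tilt med/iqr [0.0595 0.0791 0.1563] px/0.06 [ 1.29 -2.41] flow [ 3.67 -3.21]
```

The force climbed from 25 to 36 N with almost no travel and the flow stopped, so it is at the stop. I'll hold it there briefly.

```bash
python3 -m inch '[[[-0.5,3,0],[0.0,0,0],0],[[-1,6,0],[0.0,0,0],0],[[-1,7,0],[0.0,0,0],0],[[-1,7,0],[0,0,0],0],[[-1,7,0],[0,0,0],0]]'>/dev/null; python3 st.py; python3 flow.py|head -1
python3 -m inch '[[[0,1,0],[0.0,0,0],0],[[0,0,0],[0,0,0],0],[[0,-1,0],[0.0,0,0],0]]'>/dev/null; python3 st.py;python3 flow.py|head -1
```

```text
17.75 [ 0.5754 -0.0864  0.0329] [-81.   -2.5   9.1] [-16.4  -1.3  44.4] [0.45 3.58 0.5 ]
scene 186 tilt med/iqr [0.0599 0.0792 0.162 ] px/0.06 [ 1.29 -2.41] flow [ 3.81 -2.96]
18.15 [ 0.5762 -0.0865  0.0354] [-81.   -2.6   9.1] [0.  4.  3.2] [-0.08 -0.05  0.08]
scene 186 tilt med/iqr [0.0608 0.0794 0.1627] px/0.06 [ 1.29 -2.41] flow [ 3.77 -2.99]
```

The base holds up by itself. I'll release the bar and retreat.

```bash
python3 -m inch '[[[0,0,0],[0,0,0],30],[[0,0,0],[0,0,0],50],[[0,0,0],[0,0,0],50],[[0,0,0],[0,0,0],50],[[0,-20,0],[0,0,0],50],[[0,-50,0],[0,0,0],50],[[0,-90,0],[0,0,0],50],[[0,-120,0],[0,0,0],50],[[0,-120,0],[0,0,0],50]]'>/dev/null; python3 st.py
python3 - <<'E'
from flow import *; from mv import *; from tri import *
print(*flow("scene"))
t=cam("top");s=cam("scene")
for n,cs in(("t",[t]),("s",[s]),("ts",[t,s])):
    q,c,m=fit(cs,"pad",[.6869,-.022,np.radians(90)]);print(n,q[:2].round(4),np.degrees(q[2]).round(2),round(c,3),m)
g=[.687,-.072]
rel([*g,.13],tool(0))
E
```

```text
19.15 [ 0.5754 -0.1069  0.1582] [-81.1  -3.    9.1] [ 0.3  0.3 -0.1] [-0.14 -0.    0.01]
scene 186 tilt med/iqr [0.0596 0.084  0.1851] px/0.06 [ 1.29 -2.41] flow [ 4.04 -2.82]
t [ 0.6865 -0.0229] 89.26 0.038 1
s [ 0.6873 -0.0236] 91.19 0.103 1
ts [ 0.6869 -0.022 ] 89.62 0.142 2
shift mm [116.5  29.5  10.7] turn [-0.1613  0.1619  0.0314]
```

```bash
python3 -m inch '[[[30,5,3],[-0.05,0.05,0.01],50],[[65,15,6],[-0.1,0.1,0.02],50],[[100,25,9],[-0.15,0.15,0.03],50],[[116.5,29.5,10.7],[-0.161,0.162,0.031],50],[[116.5,29.5,10.7],[-0.161,0.162,0.031],50],[[116.5,29.5,10.7],[-0.161,0.162,0.031],50],[[116.5,29.5,10.7],[-0.161,0.162,0.031],50]]'>/dev/null; python3 st.py
python3 - <<'E'
from fit import *; from mv import *
w=cam("wrist");q,c,m=fit([w],"pad",[.6869,-.0225,np.radians(89.8)]);print(q[:2],np.degrees(q[2]),c,m)
h=cv2.cvtColor(w["frame"],cv2.COLOR_RGB2HSV)
rel([.6867,-.0725,.014],tool(0))
qc=proj(w,[[.6867,-.0725,.048]]);print("pred block top px",qc)
x,y=qc[0].astype(int);x0,y0=max(0,x-60),max(0,y-60)
m=(w["frame"][y0:y+60,x0:x+60].max(2)<45).astype(np.uint8);n,l,st,ce=cv2.connectedComponentsWithStats(m);print([(st[i].tolist(),(ce[i]+[x0,y0]).round(1)) for i in range(1,n) if st[i,4]>60])
E
```

```text
20.2 [ 0.6863 -0.0725  0.1302] [-90.  -0.  -0.] [ 0.1 -0.4  1.1] [-0.02  0.01 -0.01]
[ 0.68447493 -0.02344041] 90.34087547248575 0.025674326250959667 1
shift mm [1.000e-01 1.167e+02 2.000e-01] turn [-0.0004 -0.0009  0.001 ]
pred block top px [[260.00440551 196.75989154]]
[([48, 38, 21, 34, 470], array([257. , 188.5])), ([0, 100, 6, 20, 104], array([202.4, 246.5])), ([109, 100, 11, 20, 143], array([312.8, 247.6]))]
```

```bash
python3 -m inch '[[[-1,40,0],[0,0,0],50],[[-1.5,80,0],[0,0,0],50],[[-1.5,105,0],[0,0,0],50],[[-1.5,116,0],[0,0,0],50],[[-1.5,116,0],[0,0,0],50],[[-1.5,116,0],[0,0,0],0],[[-1.5,116,0],[0,0,0],0],[[-1.5,116,0],[0,0,0],0],[[-1.5,116,0],[0,0,0],0],[[-1.5,116,0],[0,0,0],0],[[-1.5,116,0],[0,0,0],0]]' 40 | tail -1; python3 st.py
python3 - <<'E'
from tgt import *
fo=W(.07,-.09,0)[:2];yp=np.array([-np.sin(p[2]),np.cos(p[2])])
o=bot.get_obs();print("foot",fo)
for b in(.175,.12,.09,.085):
    rel([*(fo-b*yp),o["ee_pos"][2]],tool(yaw-0.0))
E
```

```text
opening: 0.0173
21.4 [ 0.6863 -0.0729  0.0171] [-90.   -0.3  -0.1] [ 0.4 -0.8  6.6] [-0.12  0.2   0.07]
foot [0.64348885 0.15374942]
shift mm [-14.9  -0.1  53.9] turn [ 0.0005 -0.1615  0.0045]
shift mm [-2.380e+01 -1.000e-01  1.082e+02] turn [ 0.0005 -0.1615  0.0045]
shift mm [-28.6  -0.2 137.8] turn [ 0.0005 -0.1615  0.0045]
shift mm [-29.4  -0.2 142.7] turn [ 0.0005 -0.1615  0.0045]
```

```bash
python3 -m inch '[[[0,-2,0],[0,0,0],0],[[0,-2,2],[0,0,0],0],[[-3,-2,12],[0,-0.03,0],0],[[-7,-2,25],[0,-0.08,0],0],[[-11,-2,38],[0,-0.12,0],0],[[-14,-2,50],[0,-0.155,0],0],[[-15,-2,54],[0,-0.162,0],0],[[-15,-2,54],[0,-0.162,0],0],[[-15,-2,54],[0,-0.162,0],0]]'|tail -1; python3 st.py
python3 - <<'E'
from fit import *; from tgt import *
o=bot.get_obs();w=cam("wrist");t=cam("top");s=cam("scene")
e=o["ee_pos"];y=np.radians(o["tcp_rot"][2]+90);g=[*(e[:2]+.05*np.array([np.cos(y),np.sin(y)])),y]
for n,cs in(("w",[w]),("t",[t]),("s",[s])):
    q,c,m=fit(cs,"pad",g);print(n,q[:2].round(4),np.degrees(q[2]).round(2),round(c,3),m,"press frame",toP(q))
print("pred",np.array(g),toP(g))
# foot seen?
for n,c in(("w",w),("t",t),("s",s)): print(n,proj(c,[W(.07,-.105,.013)]).round(0))
save(w,"w3.png",f=1.2)
E
```

```text
opening: 0.0176
22.3 [ 0.6715 -0.019   0.019 ] [-90.1  -0.3   9.2] [-0.7  0.1 -2.1] [-0.14 -0.03 -0.06]
w [0.6616 0.0302] 99.14 0.053 1 press frame [ 0.06812458 -0.214885  ]
t [0.6634 0.0304] 99.21 0 0 press frame [ 0.06998096 -0.2149546 ]
s [0.6631 0.0298] 100.59 0.137 1 press frame [ 0.06951908 -0.21552369]
pred [0.66344794 0.03039915 1.73161465] [ 0.06998096 -0.2149546 ]
w [[ 261. -112.]]
t [[190. 149.]]
s [[282. 268.]]
```

```bash
python3 -m inch '[[[0,1.5,5],[0,0,0],0],[[0,1.5,15],[0,0,0],0],[[0,1.5,27],[0,0,0],0],[[0,1.5,40],[0,0,0],0],[[0,1.5,50],[0,0,0],0],[[0,1.5,55],[0,0,0],0],[[0,1.5,55],[0,0,0],0]]'|tail -1; python3 st.py
python3 -m inch '[[[0,0,5],[0,0,0],0],[[0,0,10],[0,0,0],0],[[0,0,15],[0,0,0],0],[[0,0,20],[0,0,0],0],[[0,0,24],[0,0,0],0],[[0,0,24],[0,0,0],0]]'|tail -1; python3 st.py
```

```text
opening: 0.0178
23.3 [0.6625 0.0361 0.0174] [-90.1  -0.2   9.3] [ 0.4 -0.2 -2.8] [-0.07 -0.03  0.01]
opening: 0.0175
23.9 [0.6586 0.0603 0.0174] [-90.   -0.3   9.3] [ 0.7 -0.3 -2.2] [-0.09  0.    0.  ]
```

```bash
for i in 1 2 3; do python3 -m inch '[[[0,0,1],[0,0,0],0],[[0,0,2],[0,0,0],0],[[0,0,3],[0,0,0],0],[[0,0,3],[0,0,0],0]]'|tail -1; python3 st.py; done
```

```text
opening: 0.0174
24.3 [0.658  0.0633 0.0174] [-90.   -0.2   9.3] [ 0.9 -0.5 -2.1] [-0.06  0.02  0.06]
opening: 0.0179
24.7 [0.6579 0.0644 0.0176] [-90.2  -0.3   9.2] [ 0.9 -8.9 -1.5] [-1.92 -0.06  0.07]
opening: 0.0171
25.1 [0.6578 0.0645 0.018 ] [-90.5  -0.3   9.1] [  2.3 -14.5   0.7] [-2.98 -0.05  0.14]
```

Contact: Fy rose to -14.5 N about where the fence should meet the foot. I'll ease off, set the pad down and check the picture before opening.

```bash
python3 -m inch '[[[0,0,-0.3],[0,0,0],0],[[0,0.5,-0.3],[0,0,0],0],[[0,1,-0.3],[0,0,0],0],[[0,1,-0.3],[0,0,0],0]]'|tail -1; python3 st.py
python3 - <<'E'
from h import *
w=cam("wrist");s=cam("scene")
a=cv2.resize(s["frame"][180:300,200:360,::-1],(440,330),interpolation=cv2.INTER_CUBIC);b=cv2.resize(w["frame"][:,:,::-1],(360,270))
cv2.imwrite("pics/end.png",np.hstack([a,cv2.copyMakeBorder(b,0,60,0,0,cv2.BORDER_CONSTANT)]))
E
```

```text
opening: 0.0171
25.5 [0.6582 0.0642 0.0176] [-90.5  -0.3   9.1] [ 0.3 -4.2  3.4] [-0.45  0.13  0.09]
```

View pics/end.png

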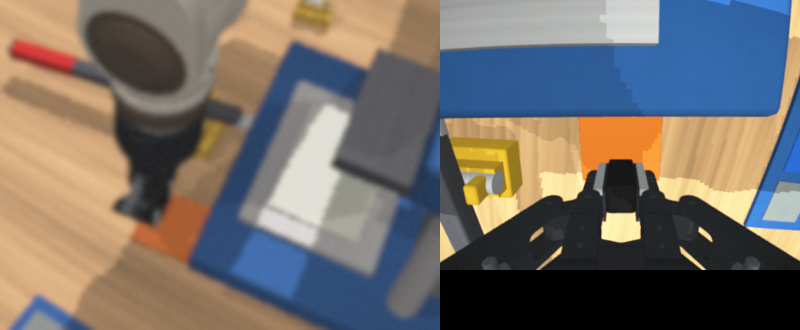

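```bash
python3 - <<'E'
from tgt import *
w=cam("wrist");e=bot.get_obs()["ee_pos"];k=512/360
yw=np.radians(bot.get_obs()["tcp_rot"][2]);ux=np.array([np.cos(yw),np.sin(yw)]);uy=np.array([-ux[1],ux[0]])
for n,u,v in(("edge",180,116),("corner",343,112)):
    for z in(.0547,.0827):
        P=onz(w,u*k,v*k,z)[:2]-e[:2];print(n,z,"right",(P@ux*1000).round(1),"fwd",(P@uy*1000).round(1))
for n,u,v in(("plateL",140,150),("plateR",222,150)):
    P=onz(w,u*k,v*k,.008)[:2]-e[:2];print(n,"right",(P@ux*1000).round(1))
E
```

```text
edge 0.0547 right -2.4 fwd 53.0
edge 0.0827 right -2.4 fwd 59.7
corner 0.0547 right 81.0 fwd 55.4
corner 0.0827 right 58.6 fwd 61.5
plateL right -32.0
plateR right 28.9
```

The pad lies under the edge, aligned, with its fence hidden below the base. The edge is 53 mm ahead of the grip (about 55–57 expected at home) and lateral error is about 1.5 mm. I'll release and retreat.

```bash
python3 -m inch '[[[0,0,0],[0,0,0],35],[[0,0,0],[0,0,0],35],[[0,0,0],[0,0,0],35],[[0,0,0],[0,0,0],35],[[0,-10,0],[0,0,0],35],[[0,-30,-3],[0,0,0],35],[[0,-60,-10],[0,0,0],35],[[0,-90,-20],[0,0,0],35],[[0,-90,-20],[0,0,0],35],[[0,-90,-20],[0,0,0],35]]'|tail -1; python3 st.py
python3 - <<'E'
from fit import *; from tgt import *; from flow import flow
print(*flow("scene"))
# pad block and visible plate via wrist: mask vs model, clipped to the part in front of the base
w=cam("wrist");y=np.radians(99.1);e=np.array([.6582,.0642]);g=np.array([*(e+.05*np.array([np.cos(y),np.sin(y)])),y])
def vis(c):
    m=np.ones((384,512),np.uint8);pr=place(box(-140,140,-119.6,60,54,83),p)
    return m
L=bot.cut_out(w,"pad");print([r["confidence"] for r in L])
f=w["frame"];h=cv2.cvtColor(f,cv2.COLOR_RGB2HSV);b=proj(w,place(np.array([[-50,0,48],[-60,0,48],[-40,0,48.]])/1000,g));print("block pred px",b.round(1))
x,yy=b[0].astype(int);m=(f[yy-40:yy+40,x-40:x+40].max(2)<50).astype(np.uint8);n,l,st,ce=cv2.connectedComponentsWithStats(m);print([(st[i].tolist(),(ce[i]+[x-40,yy-40]).round(1)) for i in range(1,n) if st[i,4]>40])
o=(h[...,0]<16)&(h[...,1]>150)&(h[...,2]>90);ys,xs=np.nonzero(o);print("orange box",xs.min(),ys.min(),xs.max(),ys.max())
save(w,"w4.png",f=1.2)
E
```

```text
opening: 0.0347
26.65 [0.6613 0.0451 0.109 ] [-90.6  -0.4   9.1] [-0.2 -0.2 -0.5] [0.   0.01 0.04]
scene 186 tilt med/iqr [0.0495 0.0633 0.0875] px/0.06 [ 1.29 -2.41] flow [ 4.13 -1.18]
[0.76, 0.68]
block pred px [[260.1 180.2]
 [260.1 194.4]
 [260.2 165.7]]
[([26, 16, 24, 37, 824], array([257.1, 174.5]))]
orange box 0 92 296 383
```

```bash
python3 - <<'E'
from fit import *; from tgt import *
w=cam("wrist");y=np.radians(99.1)
f=w["frame"]
B=box(-60,-40,-9,9,8,48)
m=np.zeros((384,512),np.uint8);m[140:210,225:290]=(f[140:210,225:290].max(2)<50)
ys,xs=np.nonzero(m);print("meas box",xs.min(),ys.min(),xs.max()+1,ys.max()+1)
for d in(-.006,-.003,0,.003,.006):
    g=np.array([.6582,.0642])+(.05+d)*np.array([np.cos(y),np.sin(y)]);q=proj(w,place(B,[*g,y]));print(d,q.min(0).round(1),q.max(0).round(1))
E
```

```text
meas box 247 157 271 194
-0.006 [247.5 161.7] [274.7 203.6]
-0.003 [247.5 157.9] [274.7 199.4]
0 [247.4 154.2] [274.8 195.3]
0.003 [247.4 150.4] [274.9 191. ]
0.006 [247.3 146.5] [275.  186.8]
```

The pad has stayed put: the block is within 1 mm of where it was released, and it was touching the foot at that point. Handing in.

```bash
python3 -c "
from workcell import bot
print(bot.job_done())"
```

```text
the job is handed in; nothing more can be done
None
```

I lifted the press front with the bar over the larger fulcrum, slid the small orange pad under the right front foot, and handed the job in at about 27 s; `job_done()` gave no verdict.

- **Lift:** the tip was about 30–40 mm under the edge. I levered until the handle force climbed from 25 to about 44 N with almost no further travel, which I took as the stop. The base stayed up after I released the bar.
- **Pad:** I pushed it in until the wrist felt contact, about 15 N at the most, then eased to about 4 N and let go. After release its grip block was within about 1 mm of where I let go, with the pad aligned to about 1.5 mm sideways.

**Checks that disagreed or were weak:**
- **Tilt:** the silhouette estimate did not work, reading -0.025 rad. The optical-flow estimate was noisy at 0.06–0.08 rad in the scene view and near zero in the top view when last checked, mid-lift. "At the stop" therefore rests on the force climb and the flow levelling off.
- **Pad contact:** it came about 5 mm earlier than my press pose predicted. Foot movement from the tilt explains about 2 mm; the rest I put down to calibration. I could not see the fence touching the foot, because it is hidden under the base.
- **Left unmeasured:** I did not separately check whether the pad is flat, or whether the other things on the table moved.

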